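# Load the gear cluster and the cam on their two arbors

### The job

Put the three toothed gear wheels, hubs up, on the plain round arbor in order of size, the largest at the bottom and the smallest on top, each resting flat on what is below it. Put the pear-shaped cam, hub up, on the arbor whose shaft has a flat, with the flat of its bore against the flat of the shaft, all the way down on the base. Leave the ball bearing, the tape roll and the feeler gauge where they lie; the odd pinion far off at the left end of the bench is not part of the job.

Things in the scene. Friction and masses are not known exactly. Their poses are not given: they have to be found in the camera images.
- gear_large_mid (a point): Largest dark steel toothed wheel lying flat, hub up: disc 76 mm over the teeth, 12 mm thick; on it a round hub 36 mm in diameter, 18 mm high (30 mm in all), to be gripped across any diameter. Round bore 26 mm right through. 340 g, give or take a third. Point: on the axis, 15 mm above the underside; z is the axis, up.
- gear_medium_mid (a point): Medium dark steel toothed wheel lying flat, hub up: disc 62 mm over the teeth, 12 mm thick; on it a round hub 36 mm in diameter, 18 mm high (30 mm in all), to be gripped across any diameter. Round bore 26 mm right through. 260 g, give or take a third. Point: on the axis, 15 mm above the underside; z is the axis, up.
- gear_small_mid (a point): Smallest dark steel toothed wheel lying flat, hub up: disc 48 mm over the teeth, 12 mm thick; on it a round hub 36 mm in diameter, 18 mm high (30 mm in all), to be gripped across any diameter. Round bore 26 mm right through. 180 g, give or take a third. Point: on the axis, 15 mm above the underside; z is the axis, up.
- cam_mid (a point): Dark steel pear-shaped cam lying flat, hub up: plate 12 mm thick, radius 26 mm, with a nose reaching 44 mm out at +x; on it a round hub, 36 mm diameter, 18 mm high (grip across any diameter). D-shaped bore right through, radius 10.5 mm, flat 5.5 mm from the axis at +x (nose side). 280 g, give or take a third. Point: on the bore axis, 15 mm above the underside; z up, x to the nose.
- plain_arbor: Fixed stand, grey square base 84 x 84 x 10 mm without a lug, with a plain round upright shaft of 16 mm diameter; tip 120 mm above the bench, tapering from 16 to 6 mm over the top 17 mm. Origin on the shaft axis at bench level, z up. Loaded, the undersides of the three gears are 10, 40 and 70 mm above the bench.
- flat_arbor: Fixed stand, grey base 84 x 84 x 10 mm, on its +x edge a lug reaching 57 mm out. Upright 18 mm shaft with a flat along its whole length, 4 mm from the axis at +x (lug side); tip 64 mm above the bench, tapering to half size over the top 12 mm. Origin on the shaft axis at bench level, z up. The cam goes on with its x (nose) the same way as this x; home, its underside is 10 mm above the bench.
- bearing: Ball bearing lying flat, 52 mm diameter, 15 mm high, without teeth or hub; a bystander. Origin at the centre of its underside.
- tape_roll: Roll of black tape lying flat, 66 mm diameter, 19 mm high; a bystander. Origin at the centre of its underside.
- feeler: Steel feeler gauge set lying flat, 22 x 99 x 10 mm, long along its y; a bystander. Origin at the centre of its underside.

How it is judged:
At the end, for the whole second after the job is handed in: Large, medium, small gear stacked on the plain arbor from the bottom (each within 8 mm of its axis), cam on the flatted arbor (within 6 mm of the axis, 0.5 rad of the flat); all hub up, level within 0.15 rad, within 4 mm of full-down height, at rest (horizontal distance between each of gear_large_mid, gear_medium_mid, gear_small_mid and plain_arbor below 0.008 m and z of gear_large_mid in the frame of plain_arbor between 0.021 and 0.029 m and angle between each of gear_large_mid, gear_medium_mid, gear_small_mid, cam_mid's own z axis and vertical below 0.15 rad and z of gear_medium_mid in the frame of plain_arbor between 0.051 and 0.059 m and z of gear_small_mid in the frame of plain_arbor between 0.081 and 0.089 m and horizontal distance between cam_mid and flat_arbor below 0.006 m and z of cam_mid in the frame of flat_arbor between 0.021 and 0.029 m and angle between the x axis of cam_mid and the x axis of flat_arbor, either way round below 0.5 rad and linear speed of each of gear_large, gear_medium, gear_small, cam below 0.02 m/s); the robot touches nothing.
It fails at once if the ball bearing is pushed more than 20 mm from where it lay (distance of bearing from where it was at the start of the episode above 0.02 m).
It fails at once if the tape roll is pushed more than 20 mm from where it lay (distance of tape_roll from where it was at the start of the episode above 0.02 m).
It fails at once if the feeler gauge is pushed more than 20 mm from where it lay (distance of feeler from where it was at the start of the episode above 0.02 m).
It also fails if it takes over 112 s, if anything falls off the work surface, if the arm or the gripper's body presses on something with over 40 N, if the wrist force passes 120 N, or if a joint passes its speed limit or range.

### The arm

A 6-joint arm with a two-finger parallel gripper is mounted at the origin on a cart in front of the work surface, level with it; the furniture and walls round the work are solid. World frame = base frame: x ahead of the robot, y to its left, z up, the work surface at z = 0. Lengths are in m, angles in rad, forces in N, time in s.
With the tool pointing down it reaches from about 0.25 to 0.8 m from the base axis. Payload 3.9 kg.
Tool frame: the origin (TCP) lies on the front face of the gripper's body, between the roots of the fingers; the fingertips stand 73 mm ahead of it and the grasp point (between the pads) lies 54 mm ahead of it (manip.tcp_to_tips is the distance from the TCP to the fingertips, in m); z points along the fingers, y is the line along which they close (so a half turn about z gives the same grasp; the last joint's range is limited). The gripper opens to 85 mm and grips with 20 to 120 N. Pads are 22 mm wide; open, the fingers measure 114 mm over their backs; the gripper's body (76 mm by 85 mm) begins 54 mm behind the grasp point. The pads swing forward as they close: fully open they stand 13 mm farther back than shut.
Start: joints at [1.332, 0.26, -0.138, 1.173, 0, 1.571], TCP at [0.124, 0.51, 0.304] pointing down, gripper open.
Joint ranges: [-2.78, 2.78], [-0.83, 1.72], [-1.28, 1.37], [-1.9, 2.12], [-1.57, 1.48], [-3.14, 3.14]. Speed limits (rad/s): [2.57, 2.57, 3.14, 3.14, 3.14, 3.14].

### API

Orientations are given as a unit quaternion [x, y, z, w].
In Python, from station import manip, viewer gives the robot as it stands. Calls block until the motion is done:
- manip.move_to(position, orientation): joint-space move of the TCP to a pose.
- manip.move_linear(position, rotation=None, feed=0.15, contact_N=None): straight line of the TCP; rotation=None keeps the orientation; feed is the mean speed in m/s. With contact_N (N) it stops when the force on the tool has changed by that much, and returns True; else False.
- manip.goto_joints(angles): joint-space move.
- manip.command_gripper(opening): finger opening in m; the grip force is fixed at half the most; returns when the fingers have stopped.
- manip.wait(seconds).
- manip.solve_ik(position, orientation): joint angles nearest the present ones, or None.
- manip.get_obs(): the state.
- viewer.read_camera(name): name is "side" or "top"; returns a dict with "image" (384x512x3 uint8, blue, green, red), "camera_matrix" (3x3 intrinsics, pixels), "eye" and "rotation" of the camera in the world. Camera axes: x right, y down, z forward; pixel columns grow to the right and rows downward; lengths in m; the calibration is good to about 2 mm. A picture is of the moment at which its call begins. There is no depth.
A pose or a line that the arm cannot do raises manip.IKError and nothing moves.
- manip.job_done(): hands the job in; it is judged then, once.
The state is a dict: "time": time; "q": joint angles; "joint_vel": joint speeds; "effort": joint torques, N m; "ee_pos": TCP position; "eef_rot": TCP orientation; "contact_force": force on the tool from outside, world axes, zero at the start; "wrist_torque": the same for the moment, N m; "width": finger opening in m; "gripper_force": force on a finger pad.
Only numpy, scipy, OpenCV 4.12 (cv2) and the standard library are available. Lean on these libraries where they do the work, as an engineer would, in place of code of your own. Each camera call takes 0.05 s, during which the arm holds its last target. There are 200 camera calls.

## Working session

There is one attempt and no reset: what is moved stays moved. The work goes in short steps, each a Python script; the robot and the scene stay as the last script left them, time stands still between calls to the robot, and variables do not carry over. Pictures are saved under pics/ and viewed, at most 14 in all, crops included, and the job is handed in when it is done.

```bash
mkdir -p pics; ls; python3 - <<'E'
from station import manip, viewer
import cv2
for n in("top","side"):
    c=viewer.read_camera(n); cv2.imwrite(f"pics/{n}0.png",cv2.resize(c["image"],(800,600),interpolation=cv2.INTER_CUBIC)); cv2.imwrite(f"/tmp/{n}0.png",c["image"])
    print(n,c["camera_matrix"],c["eye"],c["rotation"])
o=manip.get_obs();print(o["time"],o["eef_rot"],o["ee_pos"],o["width"])
E
```

```text
pics
top [[390.73935017   0.         244.68088545]
 [  0.         390.73935017 187.95277846]
 [  0.           0.           1.        ]] [0.30302524 0.02747255 1.19768994] [-0.69589489  0.71489758 -0.04318646  0.0527891 ]
side [[356.27618879   0.         254.64699969]
 [  0.         356.27618879 191.28342042]
 [  0.           0.           1.        ]] [ 0.33212458 -0.84507758  0.55175567] [ 0.86330379 -0.06387703  0.04264785 -0.49880603]
0.1 [ 1.19114551e-01  9.92880163e-01 -8.35427765e-04 -8.71477716e-05] [0.12407784 0.50966724 0.30316339] 0.08541816113947813
```

View pics/top0.png

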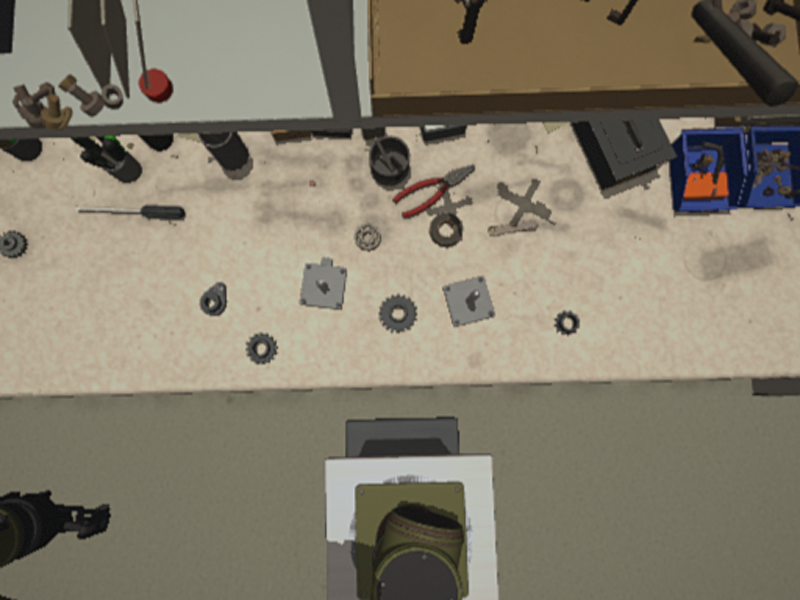

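View pics/side0.png

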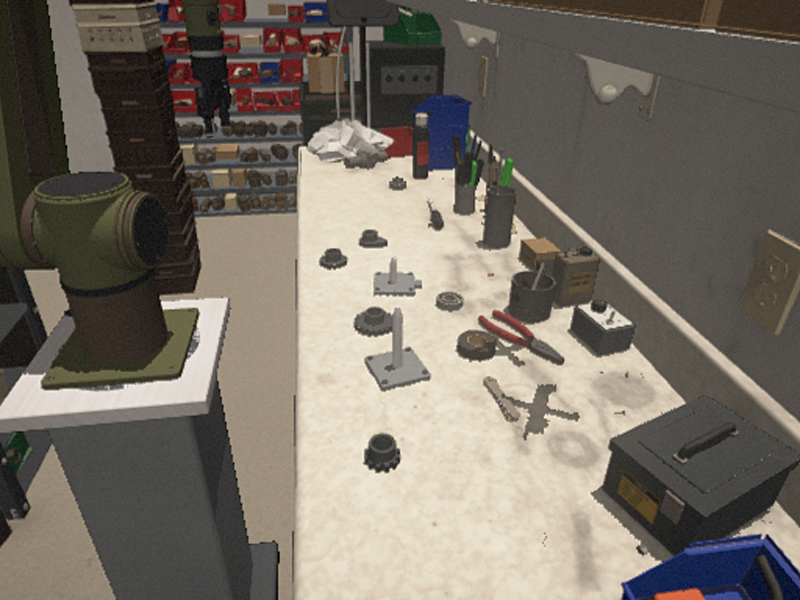

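The top view (800×600) shows the cam at (213,298) with its nose up-right, the medium gear at (262,348), and the flat arbor at (323,285) with its lug at (327,264). The large gear is at (398,313), the plain arbor base at (469,300), and the small gear at (567,322). The side view agrees, with the plain shaft tip near (397,311) and the flat shaft tip near (393,260).

```bash
cat > h.py <<'E'
import numpy as np, cv2
from scipy.spatial.transform import Rotation as R
CAL={"top":(390.739,244.681,187.953,[0.30302524,0.02747255,1.19768994],[-0.69589489,0.71489758,-0.04318646,0.0527891]),
"side":(356.276,254.647,191.283,[0.33212458,-0.84507758,0.55175567],[0.86330379,-0.06387703,0.04264785,-0.49880603])}
def ray(n,u,v):
    f,cx,cy,e,q=CAL[n]; return np.array(e),R.from_quat(q).apply([(u-cx)/f,(v-cy)/f,1])
def onz(n,u,v,z):
    e,d=ray(n,u,v); return e+d*(z-e[2])/d[2]
def proj(n,p):
    f,cx,cy,e,q=CAL[n]; c=R.from_quat(q).inv().apply(np.array(p)-e); return c[:2]/c[2]*f+[cx,cy]
def tri(a,b):
    (e1,d1),(e2,d2)=ray("top",*a),ray("side",*b)
    s=np.linalg.lstsq(np.c_[d1,-d2],e2-e1,rcond=None)[0]
    p,q=e1+s[0]*d1,e2+s[1]*d2; return (p+q)/2,np.linalg.norm(p-q)
E
python3 - <<'E'
from h import *
im=cv2.imread("/tmp/top0.png"); k=.64
g=im.max(2); print(im[int(285*k),int(310*k)],im[int(313*k),int(388*k)],im[int(340*k),int(330*k)])
dark=((g<100)*255).astype(np.uint8); hsv=cv2.cvtColor(im,cv2.COLOR_BGR2HSV)
grey=((hsv[...,1]<28)&(g<190)).astype(np.uint8)*255
def blob(m,u,v,r=22):
    w=np.zeros_like(m); cv2.circle(w,(int(u*k),int(v*k)),r,255,-1)
    c=cv2.findContours(m&w,cv2.RETR_EXTERNAL,cv2.CHAIN_APPROX_NONE)[0]; return max(c,key=cv2.contourArea)
for n,u,v in(("cam",214,298),("med",262,348),("large",398,313),("small",567,322)):
    c=blob(dark,u,v); (a,b),r=cv2.minEnclosingCircle(c); M=cv2.moments(c)
    cen=(M["m10"]/M["m00"],M["m01"]/M["m00"])
    # bore: bright interior
    m=np.zeros_like(dark); cv2.drawContours(m,[c],-1,255,-1); m=cv2.erode(m,np.ones((3,3)))
    hole=m&~dark; hm=cv2.moments(hole,True); h=(hm["m10"]/max(hm["m00"],1),hm["m01"]/max(hm["m00"],1))
    print(n,"enc",onz("top",a,b,.012).round(4),"diam",round(2*r/390.7*1.186,4),"cen",onz("top",*cen,.012).round(4),"hole",onz("top",*h,.015).round(4),hm["m00"])
for n,u,v in(("flat",323,286),("plain",469,301)):
    c=blob(grey,u,v,24); (cc,s,_)=cv2.minAreaRect(c); print(n,onz("top",*cc,.01).round(4),np.array(s)/390.7*1.188,[onz("top",*p,.01)[:2].round(3).tolist() for p in cv2.boxPoints(cv2.minAreaRect(c))])
t=lambda x0,y0,x1,y1,f:cv2.resize(im[y0:y1,x0:x1],None,fx=f,fy=f,interpolation=cv2.INTER_CUBIC)
A=t(120,155,220,230,8) 
cv2.imwrite("pics/cropA.png",A); 
s=cv2.imread("/tmp/side0.png"); cv2.imwrite("pics/cropS.png",cv2.resize(s[140:260,200:300],(500,600),interpolation=cv2.INTER_CUBIC))
cv2.imwrite("pics/cropB.png",t(230,155,330,230,8))
E
```

```text
[124 129 130] [76 79 78] [154 178 192]
cam enc [0.4653 0.3701 0.012 ] diam 0.0654 cen [0.4626 0.3721 0.012 ] hole [0.467  0.3703 0.015 ] 25.0
med enc [0.3652 0.2792 0.012 ] diam 0.0593 cen [0.365  0.2789 0.012 ] hole [0.3646 0.2796 0.015 ] 41.0
large enc [0.4267 0.0121 0.012 ] diam 0.0717 cen [0.4269 0.0121 0.012 ] hole [0.4253 0.0125 0.015 ] 49.0
small enc [ 0.4001 -0.3136  0.012 ] diam 0.0465 cen [ 0.3988 -0.3138  0.012 ] hole [ 0.3981 -0.3146  0.015 ] 41.0
flat [0.4923 0.1577 0.01  ] [0.08184197 0.09541944] [[0.45, 0.205], [0.547, 0.192], [0.534, 0.11], [0.438, 0.123]]
plain [ 0.4468 -0.1263  0.01  ] [0.08186366 0.08102831] [[0.477, -0.077], [0.497, -0.157], [0.417, -0.175], [0.397, -0.096]]
```

View pics/cropA.png

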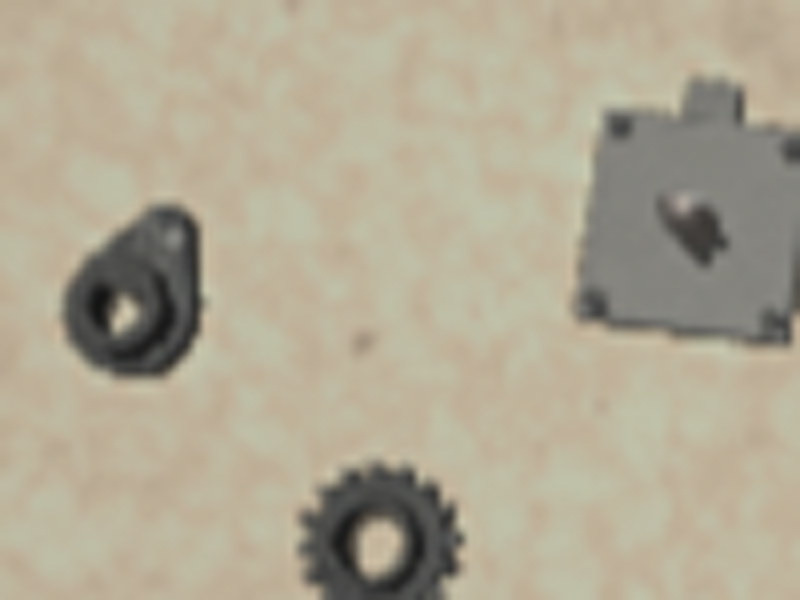

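View pics/cropB.png

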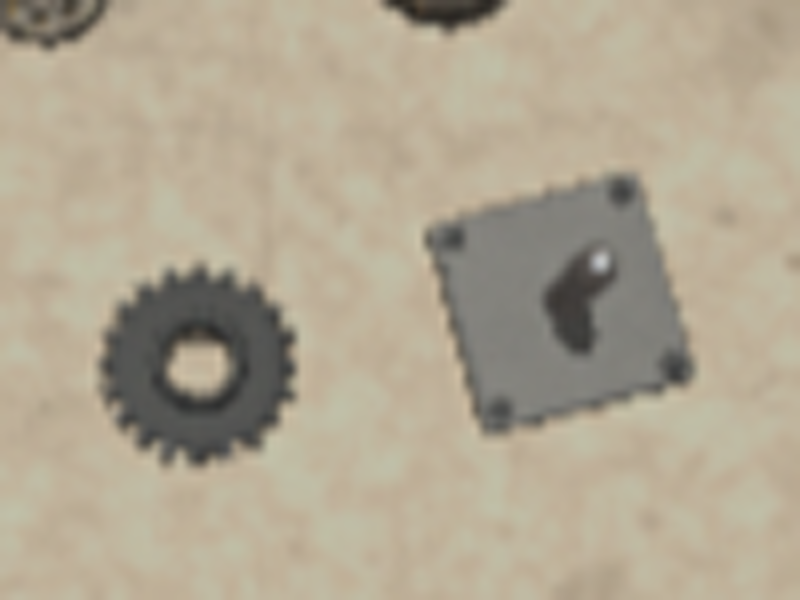

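View pics/cropS.png

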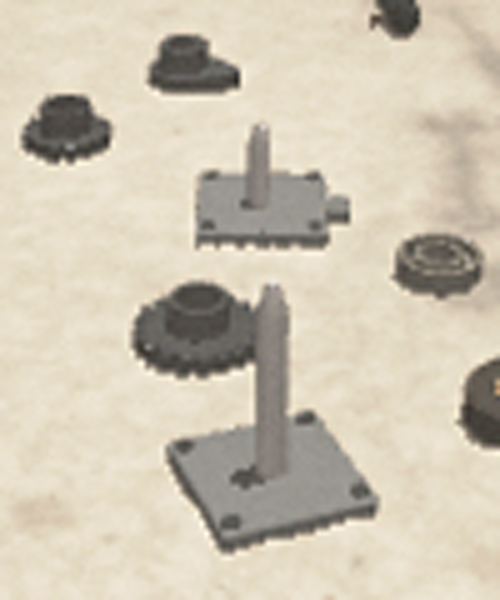

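Crop A shows the cam's hub ring around (130,308) with its nose at about (172,215). The flat shaft tip is at (682,202) and the lug at (713,100). Crop B has the plain shaft tip at (602,262), and the side crop has the tips at (271,288) for plain and (260,127) for flat.

```bash
python3 - <<'E'
from h import *
print("plain tip",tri((602/8+230-.5,262/8+155-.5),(271/5+199.5,288/5+139.5)))
print("flat tip",tri((682/8+120-.5,202/8+155-.5),(260/5+199.5,127/5+139.5)))
im=cv2.imread("/tmp/top0.png"); w=np.zeros(im.shape[:2],np.uint8); cv2.circle(w,(137,191),22,255,-1)
big=cv2.resize(im,None,fx=8,fy=8,interpolation=cv2.INTER_CUBIC); W=cv2.resize(w,None,fx=8,fy=8)
m=((big.max(2)<115)*255).astype(np.uint8)&W
c=max(cv2.findContours(m,0,cv2.CHAIN_APPROX_NONE)[0],key=cv2.contourArea)[:,0]
P=np.array([onz("top",(x+.5)/8-.5,(y+.5)/8-.5,.008)[:2] for x,y in c])
# large-radius arc: least squares circle (r=26) on points away from the nose
c0=P.mean(0)
for i in range(10):
    d=P-c0; far=P[np.argmax((d**2).sum(1))]-c0; n=far/np.linalg.norm(far)
    s=(d@n)<0; A=np.c_[2*P[s],np.ones(s.sum())]; x=np.linalg.lstsq(A,(P[s]**2).sum(1),rcond=None)[0]; c0=x[:2]; r=np.sqrt(x[2]+c0@c0)
M=cv2.moments(c); cen=onz("top",(M["m10"]/M["m00"]+.5)/8-.5,(M["m01"]/M["m00"]+.5)/8-.5,.008)[:2]
pc=np.linalg.svd(P-P.mean(0))[2][0]; a=lambda v:np.arctan2(v[1],v[0])
print("cam",c0,"r",r,"reach",np.linalg.norm(far),"ang far",a(far),"centroid",a(cen-c0),"pca",a(pc))
print("hub",onz("top",130/8+119.5,308/8+154.5,.03))
from station import manip
print(manip.tcp_to_tips, [manip.solve_ik([x,y,.2],[0,1,0,0]) is not None for x,y in((.463,.372),(.365,.279),(.4,-.314))])
E
```

```text
plain tip (array([ 0.44670643, -0.12687613,  0.11755233]), np.float64(0.002855177135274901))
flat tip (array([0.48391864, 0.15776828, 0.06425039]), np.float64(0.003672302560734215))
cam [0.45960318 0.3752533 ] r 0.026803697946849406 reach 0.041202991557376105 ang far -0.381524095139336 centroid -0.396973271960703 pca 2.711458075151471
hub [0.45665363 0.37103211 0.03      ]
0.0726 [True, True, True]
```

```bash
cat >> h.py <<'E'
from station import manip, viewer
PLAIN=np.array([.4467,-.1266]); FLAT=np.array([.4842,.158]); FLATA=-.134
def down(yaw): # tool y closing line at angle yaw-90deg
    return (R.from_euler('z',yaw)*R.from_quat([1,0,0,0])).as_quat()
def st(s=""):
    o=manip.get_obs(); print(s,"t",round(o["time"],2),"p",o["ee_pos"].round(4) if hasattr(o["ee_pos"],"round") else np.round(o["ee_pos"],4),"w",round(o["width"],4),"F",np.round(o["contact_force"],1),"gf",np.round(o["gripper_force"],1),"q6",round(o["q"][5],2)); return o
def snap(n,f):
    c=viewer.read_camera(n)["image"]; cv2.imwrite(f"/tmp/{f}.png",c); return c
E
python3 - <<'E'
from h import *
x,y=.4265,.0121
manip.command_gripper(.052)
manip.move_to([x,y,.16],down(np.pi/2+.2)); st("above")
manip.move_linear([x,y,.105],feed=.15)
hit=manip.move_linear([x,y,.078],feed=.03,contact_N=4); o=st(f"hit {hit}")
E
```

```text
above t 2.68 p [0.4269 0.0127 0.1603] w 0.0518 F [ 0.1  1.1 -0.2] gf 0.0 q6 1.4
hit True t 3.95 p [0.4262 0.0121 0.0812] w 0.0518 F [-0.6 -0.6  7. ] gf 3.3 q6 1.4
```

```bash
python3 - <<'E'
from h import *
x,y=.4265,.0121
manip.move_linear([x,y,.0915],feed=.1)
manip.command_gripper(.02); st("grip")
manip.move_linear([x,y,.24],feed=.2); st("lift")
manip.move_linear([*PLAIN,.24],feed=.25); st("over")
c=[snap(n,n+"1") for n in("top","side")]
u,v=proj("top",[*PLAIN,.12]).astype(int);a,b=proj("side",[*PLAIN,.13]).astype(int)
f=lambda i,u,v:cv2.resize(i[v-40:v+40,u-40:u+40],(400,400),interpolation=cv2.INTER_CUBIC)
cv2.imwrite("pics/over1.png",np.hstack([f(c[0],u,v),f(c[1],a,b)])); print(u,v,a,b)
E
```

```text
grip t 4.53 p [0.4262 0.0121 0.0916] w 0.0338 F [-2.1 -0.2  6.9] gf 58.9 q6 1.4
lift t 5.42 p [0.4255 0.0121 0.2386] w 0.0335 F [ 0.  -0.1 -4.6] gf 60.0 q6 1.4
over t 6.12 p [ 0.4457 -0.1263  0.2387] w 0.0336 F [-0.4  0.9 -3.2] gf 59.9 q6 1.1
304 187 254 192
```

View pics/over1.png

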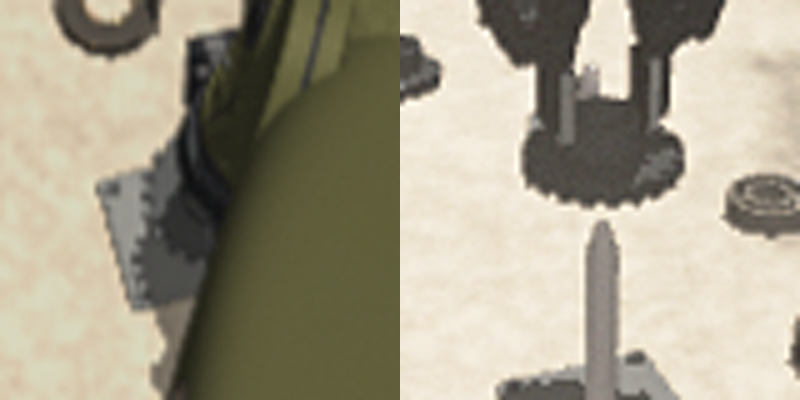

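The right half (side view) shows the gear level in the fingers and centred at about 604, above the shaft tip at 601. It's good to lower.

```bash
python3 - <<'E'
from h import *
hit=manip.move_linear([*PLAIN,.1235],feed=.08,contact_N=12); o=st(f"down {hit}")
if o["ee_pos"][2]<.15:
    manip.command_gripper(.052); manip.wait(.3); st("rel")
    manip.move_linear([*PLAIN,.2],feed=.2); st("up")
    manip.move_to([.365,.279,.16],down(np.pi/2+.2)); st("med")
    manip.wait(.1)
    c=[snap(n,n+"2") for n in("top","side")]
    u,v=proj("top",[*PLAIN,.05]).astype(int);a,b=proj("side",[*PLAIN,.05]).astype(int)
    f=lambda i,u,v:cv2.resize(i[v-40:v+40,u-40:u+40],(400,400),interpolation=cv2.INTER_CUBIC)
    cv2.imwrite("pics/after1.png",np.hstack([f(c[0],u,v),f(c[1],a,b)]))
E
```

```text
down False t 7.83 p [ 0.4471 -0.1267  0.124 ] w 0.0333 F [ 0.8 -0.3 -3.5] gf 60.0 q6 1.09
rel t 8.46 p [ 0.4467 -0.1266  0.1235] w 0.052 F [ 0.5 -0.8  0.3] gf 0.0 q6 1.09
up t 8.99 p [ 0.4466 -0.1266  0.1997] w 0.0521 F [ 0.4 -0.9 -1. ] gf 0.0 q6 1.09
med t 10.53 p [0.3653 0.2784 0.1598] w 0.0518 F [0.4 0.5 0.5] gf 0.0 q6 2.02
```

View pics/after1.png

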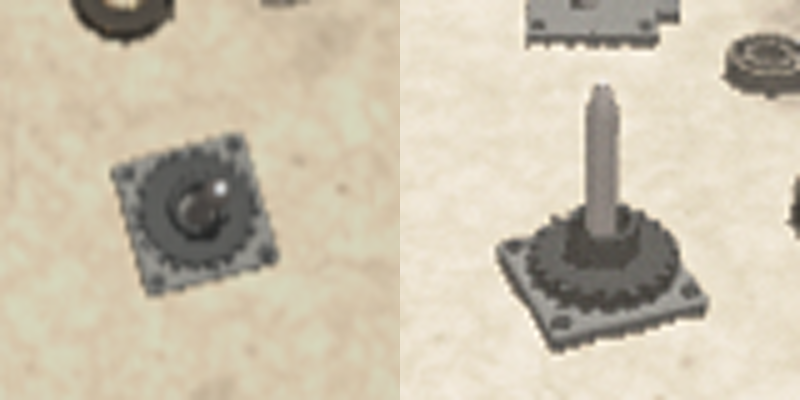

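The large gear sits flat on the base, centred round the shaft in both halves. Next come the medium and small gears.

```bash
cat >> h.py <<'E'
def place(x,y,und,yaw):
    manip.move_to([x,y,.16],down(yaw))
    manip.move_linear([x,y,.11],feed=.15); manip.move_linear([x,y,.0855],feed=.05,contact_N=6); o=st("at")
    z0=o["ee_pos"][2]; manip.command_gripper(.02); o=st("grip")
    if o["width"]<.028: print("MISSED"); return
    manip.move_linear([x,y,.25],feed=.2); manip.wait(.2)
    manip.move_to([*PLAIN,.25],down(np.pi/2+.2)); manip.wait(.2); st("over")
    manip.move_linear([*PLAIN,z0+und+.03],feed=.08,contact_N=15); o=st("on shaft")
    if o["ee_pos"][2]>z0+und+.033: print("STUCK"); return
    manip.move_linear([*PLAIN,z0+und+.0005],feed=.05,contact_N=8); o=st("down")
    manip.command_gripper(.052); manip.wait(.2); manip.move_linear([*PLAIN,.23],feed=.2); st("up")
E
python3 - <<'E'
from h import *
place(.365,.279,.040,np.pi/2+.2)
E
```

```text
at t 12.1 p [0.3649 0.2789 0.0853] w 0.0521 F [-0.2 -0.1 -0.6] gf 0.0 q6 2.02
grip t 12.41 p [0.3651 0.2791 0.0861] w 0.0342 F [-0.7 -1.   5.6] gf 59.4 q6 2.02
over t 15.31 p [ 0.4469 -0.1257  0.25  ] w 0.0337 F [-0.7  0.1 -2.4] gf 59.9 q6 1.09
on shaft t 16.64 p [ 0.4472 -0.1267  0.1558] w 0.0336 F [-0.9  0.3 -2.4] gf 59.9 q6 1.09
down t 17.22 p [ 0.4461 -0.1264  0.1261] w 0.034 F [-1.1 -0.6  4.5] gf 60.5 q6 1.09
up t 18.41 p [ 0.4462 -0.1265  0.2293] w 0.052 F [-0.4  0.   0.6] gf 0.0 q6 1.09
```

```bash
python3 - <<'E'
from h import *
place(.3988,-.314,.070,np.pi/2+.2)
manip.move_to([.459,.373,.17],down(np.pi/2-.4)); manip.wait(.1); st()
c=[snap(n,n+"3") for n in("top","side")]
u,v=proj("top",[*PLAIN,.05]).astype(int);a,b=proj("side",[*PLAIN,.06]).astype(int)
f=lambda i,u,v:cv2.resize(i[v-40:v+40,u-40:u+40],(400,400),interpolation=cv2.INTER_CUBIC)
cv2.imwrite("pics/after3.png",np.hstack([f(c[0],u,v),f(c[1],a,b)]))
E
```

```text
at t 20.37 p [ 0.3987 -0.314   0.0853] w 0.052 F [-1.5 -0.4  0.1] gf 0.0 q6 0.7
grip t 20.68 p [ 0.3988 -0.3142  0.0861] w 0.0339 F [-1.2 -0.2  5.5] gf 59.5 q6 0.7
over t 22.84 p [ 0.4467 -0.128   0.25  ] w 0.0336 F [ 0.3 -0.7 -2. ] gf 59.8 q6 1.09
on shaft t 23.8 p [ 0.4471 -0.1267  0.1857] w 0.034 F [ 0.4  0.7 -1.5] gf 59.8 q6 1.09
down t 24.38 p [ 0.4461 -0.1264  0.1561] w 0.0336 F [-0.8 -0.4  5.3] gf 60.5 q6 1.09
up t 25.43 p [ 0.4466 -0.1266  0.2297] w 0.052 F [-0.6  0.1 -1.2] gf 0.0 q6 1.09
 t 27.35 p [0.4595 0.3721 0.1701] w 0.052 F [-0.   0.7  0.2] gf 0.0 q6 2.65
```

View pics/after3.png

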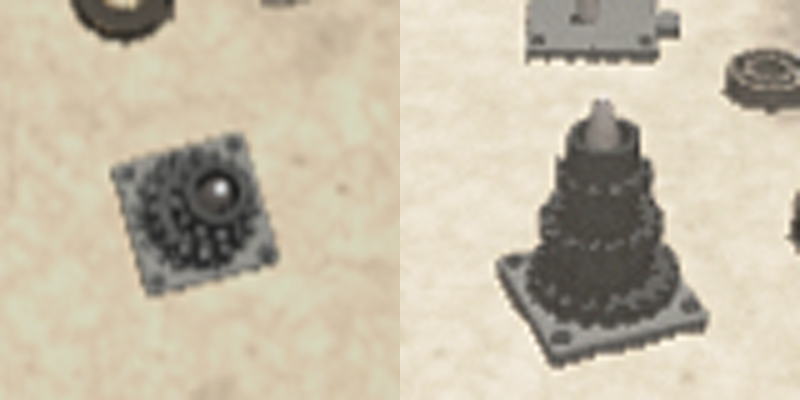

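The stack shows largest, medium and small, level and hub up, with the shaft tip showing through the top hub. For the cam, I'll squeeze it along two perpendicular directions to centre it, then lift it.

```bash
python3 - <<'E'
from h import *
x,y=.459,.373; yw=np.pi/2-.4
manip.move_linear([x,y,.11],feed=.15); manip.move_linear([x,y,.0865],feed=.05,contact_N=6); st("at")
manip.command_gripper(.02); st("grip1"); manip.command_gripper(.052)
manip.move_linear([x,y,.12],feed=.15)
manip.move_to([x,y,.12],down(yw+np.pi/2)); manip.move_linear([x,y,.0855],feed=.05,contact_N=6); o=st("at")
manip.command_gripper(.02); st("grip2")
manip.move_linear([x,y,.19],feed=.15); manip.wait(.2)
manip.move_to([*FLAT,.19],down(np.pi+FLATA)); manip.wait(.3); st("over")
c=[snap(n,n+"4") for n in("top","side")]
a,b=proj("side",[*FLAT,.09]).astype(int);u,v=proj("top",[*FLAT,.09]).astype(int)
f=lambda i,u,v:cv2.resize(i[v-32:v+32,u-32:u+32],(400,400),interpolation=cv2.INTER_CUBIC)
cv2.imwrite("pics/cam4.png",np.hstack([f(c[0],u,v),f(c[1],a,b)])); print(u,v,a,b)
E
```

```text
at t 28.62 p [0.4588 0.3729 0.0862] w 0.0518 F [ 0.3 -0.8  0. ] gf 0.0 q6 2.65
grip1 t 28.92 p [0.4592 0.3733 0.0871] w 0.0331 F [-1.9  0.8  3.7] gf 60.4 q6 2.65
at t 31.86 p [0.4592 0.3731 0.0856] w 0.0522 F [0.2 0.1 0.9] gf 0.0 q6 1.08
grip2 t 32.16 p [0.4595 0.3734 0.0863] w 0.0331 F [ 0.2 -0.6  3.7] gf 60.4 q6 1.08
over t 34.38 p [0.4843 0.159  0.1899] w 0.0331 F [-0.3  0.2 -1.6] gf 59.8 q6 0.45
203 178 252 157
```

View pics/cam4.png

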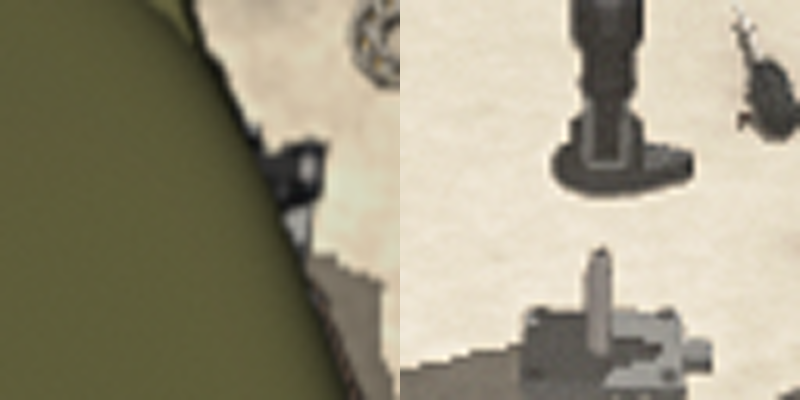

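```bash
python3 - <<'E'
from h import *
a=proj("side",[.484,.158,.064]);b=proj("side",[.484,.158,.118]);print(a,b,(b-a)[0]*6.25, "mm/px",1/(proj("side",[.485,.158,.1])-proj("side",[.484,.158,.1]))[0])
im=cv2.imread("/tmp/side4.png"); d=im.max(2)
for z in (.064,.058,.050,.040,.030,.020): # shaft columns
    v=int(round(proj("side",[.484,.158,z])[1])); print(z,v,d[v,246:259])
for v in range(138,158,2): print(v,d[v,238:272])
E
```

```text
[252.08961459 164.84499936] [252.20079509 148.97621606] 0.6948781152082972 mm/px 3.1347772505803153
0.064 165 [236 237 239 239 199 123  96 187 236 239 238 239 239]
0.058 167 [237 237 238 239 140 136 145 149 236 235 232 234 236]
0.05 169 [236 237 240 175 131 140 140 145 241 241 240 240 239]
0.04 172 [238 240 245 186 134 135 142 143 234 236 236 239 238]
0.03 174 [191 190 198 145 131 139 142 143 180 182 186 186 233]
0.02 177 [ 95  87  92  93 128 143 149 126 154 157 156 160 159]
138 [231 231 231 233 233 233 233 232 234 239 171  78  62  73  73  72  71  64
  57  95 230 233 231 229 228 226 226 228 227 225 228 225 224 222]
140 [229 233 232 231 233 231 230 231 231 235 243 129  80  60  63  63  66  65
  87 191 235 231 232 230 228 229 230 226 229 229 227 229 227 225]
142 [234 233 235 233 232 235 234 235 235 238 234 157 109  72  64  74  67  81
 131 221 233 231 230 233 232 232 232 231 233 232 234 231 229 224]
144 [233 231 231 231 232 231 230 234 241 125  63 101 109  74  70  70  67  92
 103  68 124 230 231 232 230 230 230 230 226 225 226 226 226 225]
146 [233 233 234 232 233 231 235 236 248 115  67 101 110  74  65  70  67  99
 109  83  87 232 236 235 234 234 234 232 232 228 227 228 223 224]
148 [235 234 231 229 234 239 240 157  78  64  74 108 108  75  68  63  66 105
  98  73  69  94  96 131 123 188 192 223 227 231 228 229 230 230]
150 [235 235 236 237 238 244 134  71  76  75  71 102  99  82  81  82  81 108
  94  74  68 105 106 105 117 100  98  93  78 229 228 227 230 229]
152 [235 231 231 233 232 241 141  73  77  78  77  78  83  82  82  83  81  75
  73  77  75  85  79  78  70  72  75  70  66 232 237 233 234 233]
154 [236 235 234 236 236 238 244 170 103  77  74  75  79  79  77  76  77  74
  73  67  75  69  79  92 112 137 150 178 241 240 237 235 235 236]
156 [235 236 234 233 235 240 239 240 242 246 226 185 156 149 150 149 153 177
 177 182 210 241 242 241 238 234 234 231 232 232 233 237 236 235]
```

The cam hangs level over the flat arbor with its nose on the lug side; the side view puts the hub at about 606 and the shaft tip at 599. The pixel edges say the cam sits about 1 mm too far in +x, so I'll correct that and lower it with contact sensing.

```bash
python3 - <<'E'
from h import *
p=np.array([.4833,.158])
manip.move_linear([*p,.156],feed=.08); manip.wait(.2); st("above")
for z in(.145,.138,.130,.110):
    h=manip.move_linear([*p,z],feed=.03,contact_N=12); st(f"{z} {h}")
    if h: break
E
```

```text
above t 35.26 p [0.4838 0.1581 0.1566] w 0.0329 F [ 0.   0.  -2.8] gf 59.8 q6 0.45
0.145 False t 35.77 p [0.4831 0.1579 0.1447] w 0.0333 F [-0.4 -1.1 -1.8] gf 59.8 q6 0.45
0.138 False t 36.16 p [0.4831 0.1579 0.1377] w 0.0334 F [-0.1 -0.1 -2.9] gf 59.8 q6 0.45
0.13 False t 36.58 p [0.4831 0.1579 0.1297] w 0.0327 F [ 0.2  0.8 -1.4] gf 59.8 q6 0.45
0.11 False t 37.39 p [0.4834 0.158  0.11  ] w 0.033 F [-0.1  0.2 -2.6] gf 59.8 q6 0.45
```

It is on the shaft with no side force, so I'll seat it, release and check.

```bash
python3 - <<'E'
from h import *
p=[.4833,.158]
h=manip.move_linear([*p,.0955],feed=.04,contact_N=8); st(f"{h}")
manip.command_gripper(.055); manip.wait(.3); manip.move_linear([*p,.2],feed=.15)
manip.move_to([.3,.35,.3],down(np.pi/2)); manip.wait(.2); st()
c=[snap(n,n+"5") for n in("top","side")]
f=lambda i,x,y:cv2.resize(i[y:y+90,x:x+120],(400,300),interpolation=cv2.INTER_CUBIC)
cv2.imwrite("pics/end.png",np.vstack([np.hstack([f(c[0],170,130),f(c[0],230,130)]),np.hstack([f(c[1],200,130),f(c[1],210,180)])]))
E
```

```text
True t 37.77 p [0.4835 0.158  0.0963] w 0.0331 F [-0.5 -1.4  5.6] gf 60.7 q6 0.45
 t 41.18 p [0.3002 0.3498 0.2998] w 0.0547 F [-0.3  1.  -0.3] gf 0.0 q6 2.43
```

View pics/end.png

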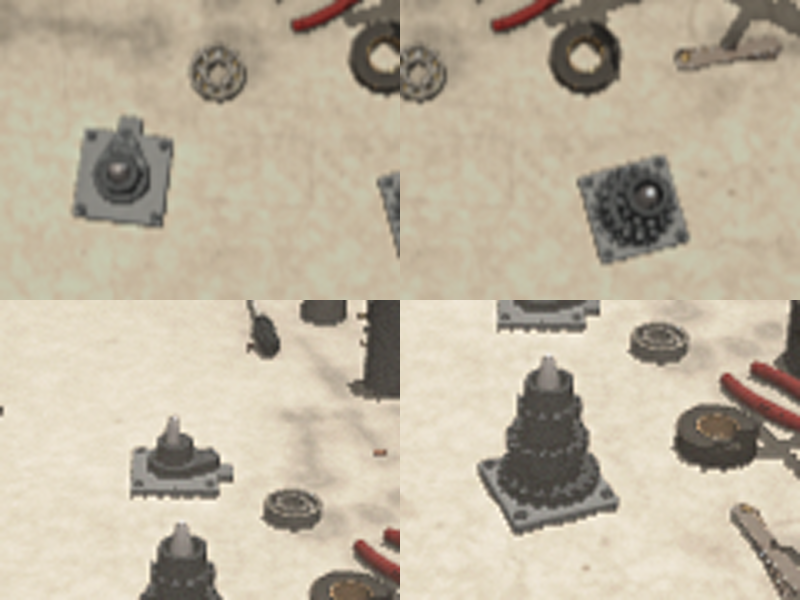

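The cam is flat on its base with the nose over the lug. The gears are stacked in order and the bystanders haven't moved.

```bash
python3 -c "
from station import manip
print(manip.job_done())"
```

```text
the job is handed in; nothing more can be done
None
```

I handed the job in at about 41 s on the robot clock: the last pictures show the three gears stacked in order on the plain arbor, the cam seated on the flat arbor with its nose over the lug, and the bystanders not visibly moved; no verdict came back.

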